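# Zero the light gauge, then hold the amber cell in its beam

### The arm

A 7-joint arm with a two-finger parallel gripper is mounted at the origin on the work surface. World frame = base frame: x ahead of the robot, y to its left, z up, the work surface at z = 0. Lengths are in m, angles in rad, forces in N, time in s.
With the tool pointing down it reaches from about 0.4 to 0.85 m from the base axis. Payload 10.4 kg.
Tool frame: the origin (TCP) lies at the very end of the fingers, on their centre line; the grasp point (between the pads) lies 19 mm behind it; z points along the fingers, y is the direction in which the jaws open and shut (so a half turn about z gives the same grasp; the last joint's range is limited). The gripper opens to 85 mm and grips with 20 to 120 N. Pads are 22 mm wide; open, the fingers measure 114 mm over their backs; the gripper's body (76 mm by 85 mm) begins 54 mm behind the grasp point. The pads swing forward as they close: fully open they stand 13 mm farther back than shut.
Start: joints at [-1.21, 0.332, -0.065, 1.46, 0.022, 1.35, -0.088], TCP at [0.234, 0.58, 0.231] pointing down, gripper open.
Joint ranges: [-2.6, 2.6], [-0.5, 2.12], [-1.47, 1.34], [0.16, 2.42], [-1.27, 4.41], [0.06, 2.06], [-2.6, 2.6]. Speed limits (rad/s): [2.22, 2.22, 2.79, 2.79, 3.14, 3.14, 3.14].

### API

Orientations are given as a unit quaternion [x, y, z, w].
In Python, from workcell import get_obs, camera, camera_info, hand_in gives the robot as it stands.
- The arm moves only by the tool move_arm, never from a script. Its argument "moves" is a list of rows, each a list of 3 entries, a list of its own where there are three numbers: the shift along the tool's x, y, z in units of 25 mm (1.0 is 25 mm), then the turn, a rotation vector about the tool's x, y, z in degrees, then the opening, from 0 (shut) to 1 (fully open). A call has 1 to 5 rows; each row shifts and turns the commanded pose from where the row before left it, along the tool's axes as they then stand; what a row does not reach is not made up. A row lasts 1/8 s, in which the tool goes at most 62.5 mm and 10.7 degrees, less where a joint would pass 70% of its speed; a pose out of reach is approached as far as the arm can. A call is refused whole if a number of a shift passes 1 or a number of a turn 10.7, either way. A call with a gripper value outside its range is refused whole. The fingers move at their own pace and stop on an object; "squeeze" is the grip in N (left out, the last holds). Time passes only in rows, so rows that do not move let the fingers close. It gives the time, the measured TCP pose, the force and the opening at its end, in the units of the state.
- get_obs(): the state, without advancing time (a new reading comes with each control period).
- camera(name): name is "scene" or "top" or "wrist"; returns the picture (420x560x3 uint8, red, green, blue); there is no depth.
- camera_info(name): a dict with "fx", "fy", "cx", "cy" (pixels), "origin" and "rotation" of the camera in the world. Camera axes: x right, y down, z forward; pixel columns grow to the right and rows downward; lengths in m; the calibration is good to about 2 mm. A picture is of the moment at which its call begins: read the wrist's pose just before it. camera_info takes no time and is no camera call; for the wrist camera it gives the pose at the moment of the call.
- hand_in(): hands the job in, once; it reports no verdict.
The state is a dict: "clock": time; "joint_pos": joint angles; "joint_velocities": joint speeds; "tau": joint torques, N m; "position": TCP position; "ee_rot": TCP orientation; "ft_force": force on the tool from outside, world axes, zero at the start; "torque": the same for the moment, N m; "grip_width": opening from 0.0 (shut) to 1.0 (fully open).
Only numpy, scipy, OpenCV 4.12 (cv2) and the standard library are available. Lean on these libraries where they do the work, as an engineer would, in place of code of your own. Each camera call takes 0.05 s, during which the arm holds its last target. There are 200 camera calls.

### The job

Zero the light gauge by touching the held probe's tip first on the red-ringed test node and then on the blue-ringed one, about half a second each, and hang the probe back in its stand. Then take the amber glass cell out of the rack by its two frosted faces only, never letting the fingers touch its clear faces, and hold it upright in the air midway between lamp and sensor, centred on the light path, with its clear faces square to the beam. Finish while still holding it there; leave the other cells, the jar and the screwdriver alone.

Things in the scene. Friction and masses are not known exactly. Their poses are not given: they have to be found in the camera images.
- probe_grip (a point): Centre of the probe's red square handle (14 x 14 mm, 80 mm tall, 40 mm of it above and 40 mm below this point): the place to grip. The probe hangs point down in its stand. z is up along the probe, x and y are normal to the handle's flats. The pin's tip is 85 mm straight below this point.
- probe_collar (a point): Centre of the underside of the probe's collar; it rests on the stand's top, over the hole. z is up along the probe.
- probe_tip (a point): The tip of the probe's pin. The pin is sprung: it slides up to 8 mm into the shank along the probe, with about 0.6 N at first and 3 N at the end.
- probe: The whole probe, about 50 g; z up along it, origin at the centre of the collar's underside. Above it: a round black collar, 26 mm in diameter and 5 mm thick, then the red handle to 85 mm. Below it: a steel shank 10 mm in diameter to 20 mm, then a thin brass pin, 3 mm in diameter, to the tip at 40 mm. It comes straight up out of its stand.
- probe_pin: The brass sprung pin of the probe; origin at its root, 20 mm above the tip.
- stand_mouth (a point): Centre of the mouth of the round hole in the top of the probe stand, a fixed grey block 70 x 70 mm and 58 mm tall. The hole is 17 mm in diameter and 52 mm deep, upright.
- node_red: Test node with a red ring (20 mm diameter) on a circuit board: a fixed, rigid gold pad 10 mm in diameter, its top 4 mm above the green board, 14 mm above the table. Origin at its foot. The board lies in a fixed gilt tray, 100 x 120 mm, with a rim 4 mm higher than the nodes; parts on the board stand at most 3 mm higher than the nodes.
- node_red_top (a point): Centre of the top of the red-ringed pad.
- node_blue: Test node like the other, with a blue ring; origin at its foot.
- node_blue_top (a point): Centre of the top of the blue-ringed pad.
- cell_center (a point): Centre of the amber glass cell, a block 12.5 (x) x 22.5 (y) x 45 mm (z, upright), 32 g. The two broad faces across x (22.5 x 45 mm, white) are frosted; the two narrow faces across y (12.5 x 45 mm, amber) are clear.
- cell: The whole amber cell; origin at the centre of its underside, axes as at its centre. It stands loosely in a pocket 12 mm deep of a fixed black rack (50 x 170 mm, 18 mm tall), its upper 33 mm free. The rack's row runs along the cell's y: three pockets 55 mm apart, a cell in each. It lifts straight up.
- cell_frost_a: Frosted face of the amber cell on its +x side; origin at the face's centre.
- cell_frost_b: Frosted face of the amber cell on its -x side; origin at the face's centre.
- cell_clear_a: Clear face of the amber cell on its +y side; origin at the face's centre.
- cell_clear_b: Clear face of the amber cell on its -y side; origin at the face's centre.
- beam_mid (a point): Middle of the fixed gauge's light path, 85 mm above the table. The beam runs level along this point's y from the lamp (round black barrel 34 mm in diameter, -y side) to the sensor (blue box 36 mm wide, +y side); 110 mm are free between them. Their tops are 18 mm above the beam. The base plate below is 12 mm thick, 70 x 250 mm.
- gauge: The light gauge (base plate, lamp and sensor heads), fixed; origin under the middle of its base plate, y along the beam from lamp to sensor.
- cell_green_center (a point): Centre of a green glass cell of the same size in the rack; leave it.
- cell_grey_center (a point): Centre of a grey glass cell of the same size in the rack; leave it.
- jar: Closed jar with a blue cap, 44 mm in diameter, 50 mm tall, standing on the table; origin at the centre of its underside. Leave it.
- screwdriver: Screwdriver 170 mm long lying on the table, along its own x; leave it.

How it is judged:
By the outcome, as a careful person would: the job done as asked, in the order asked, and still so for the second after the job is handed in, while the arm keeps its last pose, push and grip.
It also fails if it takes over 67 s, if anything falls off the work surface, if the arm or the gripper's body presses on something with over 40 N, if the wrist force passes 120 N, or if a joint passes its speed limit or range.

## Working session

There is one attempt and no reset: what is moved stays moved. The work goes in short steps, Python scripts to look and compute and a tool call to move; the robot and the scene stay as the last step left them, time stands still between calls to the robot, and variables do not carry over. Pictures are saved under pics/ and viewed, about 8 in all and at most 12, crops included, and the job is handed in when it is done.

Besides the shell and the picture viewer there is one more tool, called after "Request:" as a command line: name --argument value ..., lists and objects as JSON in quotes. move_arm: Moves the arm, as the interface text tells. Its arguments: {"type":"object","properties":{"moves":{"type":"array","items":{"type":"array"}},"squeeze":{"type":"number"}},"required":["moves"]}

```bash
ls; mkdir -p pics; python3 - <<'E'
from workcell import *
import cv2
o=get_obs(); print({k:o[k] for k in('clock','position','ee_rot','ft_force','grip_width')})
for n in('scene','top'):
    im=camera(n); cv2.imwrite(f'pics/{n}0.png',im[:,:,::-1]); print(n,camera_info(n))
E
```

```text
pics
{'clock': 0.0, 'position': array([0.23389125, 0.57915891, 0.23047943]), 'ee_rot': array([ 1.90698305e-01,  9.81648407e-01, -7.42856682e-04, -9.58858152e-05]), 'ft_force': array([ 0.35822365,  1.10756906, -0.51312824]), 'grip_width': 0.9956008181052629}
scene {'fx': 391.64158380970036, 'fy': 391.64158380970036, 'cx': 278.49541813566947, 'cy': 212.10893095836022, 'origin': array([0.98625289, 0.27830324, 0.84073278]), 'rotation': array([ 0.45583876,  0.8398142 , -0.26136466, -0.13642449])}
top {'fx': 379.25451780190065, 'fy': 379.25451780190065, 'cx': 274.7552876015111, 'cy': 212.8339222776681, 'origin': array([ 0.53171125, -0.02980145,  0.87281101]), 'rotation': array([ 0.71606734, -0.69678162,  0.00744781, -0.04107888])}
```

View pics/top0.png

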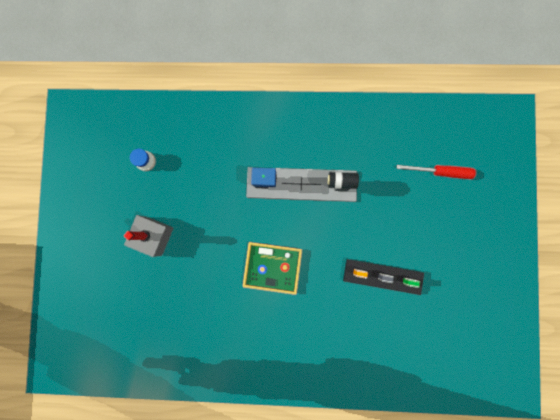

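View pics/scene0.png

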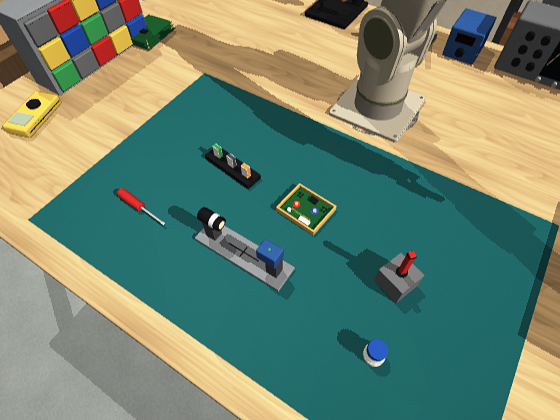

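```bash
cat > h.py <<'E'
import numpy as np, cv2, time
from scipy.spatial.transform import Rotation as R
from workcell import *
def rays(info,px):
    px=np.atleast_2d(px).astype(float)
    d=np.c_[(px[:,0]-info['cx'])/info['fx'],(px[:,1]-info['cy'])/info['fy'],np.ones(len(px))]
    return R.from_quat(info['rotation']).apply(d)
def plane(info,px,z):
    d=rays(info,px); o=info['origin']; return o+d*((z-o[2])/d[:,2])[:,None]
def proj(info,P):
    q=R.from_quat(info['rotation']).inv().apply(np.atleast_2d(P)-info['origin'])
    return np.c_[q[:,0]/q[:,2]*info['fx']+info['cx'],q[:,1]/q[:,2]*info['fy']+info['cy']]
def blobs(im,lo,hi,box=None,amin=8):
    hsv=cv2.cvtColor(im,cv2.COLOR_RGB2HSV)
    m=cv2.inRange(hsv,np.array(lo),np.array(hi)) 
    if lo[0]==0 and hi[0]<10: m|=cv2.inRange(hsv,np.array([170,lo[1],lo[2]]),np.array([180,hi[1],hi[2]]))
    if box: k=np.zeros_like(m); x0,y0,x1,y1=box; k[y0:y1,x0:x1]=1; m*=k
    cs,_=cv2.findContours(m,cv2.RETR_EXTERNAL,cv2.CHAIN_APPROX_NONE)
    return sorted([c for c in cs if cv2.contourArea(c)>=amin],key=cv2.contourArea)[::-1]
def cen(c):
    m=cv2.moments(c); return np.array([m['m10']/m['m00'],m['m01']/m['m00']])
def state():
    o=get_obs(); r=R.from_quat(o['ee_rot']); return o,np.array(o['position']),r
def goto(P,yaw=None,x_tool=None):
    """print shift in units of 25 mm tool axes to bring TCP to P"""
    o,p,r=state(); print('clock',round(o['clock'],2),'shift',np.round(r.inv().apply(np.array(P)-p)/.025,2))
E
python3 - <<'E'
from h import *
im=cv2.imread('pics/top0.png')[:,:,::-1].copy(); I=camera_info('top')
def show(n,lo,hi,box,z,amin=6):
    for c in blobs(im,lo,hi,box,amin)[:3]:
        q=cen(c); r=cv2.minAreaRect(c); P=plane(I,cv2.boxPoints(r),z)
        print(n,cv2.contourArea(c),q.round(1),plane(I,q,z)[0].round(4)); print(P[:,:2].round(3).tolist())
show('red handle',[0,150,80],[8,255,255],(100,200,180,270),.143)
show('ringred',[0,120,100],[12,255,255],(245,245,302,295),.014,3)
show('ringblue',[105,120,100],[125,255,255],(245,245,302,295),.014,3)
show('amber',[10,150,130],[25,255,255],(340,255,430,300),.051)
show('rack',[0,0,0],[180,255,50],(335,250,435,300),.018,100)
show('stand',[0,0,60],[180,60,255],(120,205,180,260),.058,100)
show('sensor',[100,100,60],[125,255,255],(240,160,300,200),.103)
show('base',[0,0,80],[180,50,200],(235,155,365,210),.012,100)
E
```

```text
red handle 124.5 [135.4 235.2] [0.5306 0.2772 0.143 ]
[[0.523, 0.298], [0.538, 0.299], [0.539, 0.257], [0.524, 0.256]]
ringred 54.5 [284.3 266.8] [ 0.4692 -0.0129  0.014 ]
[[0.477, -0.003], [0.478, -0.021], [0.46, -0.022], [0.46, -0.004]]
ringblue 41.5 [261.7 268.8] [0.4631 0.0377 0.014 ]
[[0.463, 0.05], [0.475, 0.039], [0.463, 0.026], [0.452, 0.037]]
amber 38.5 [360.1 273.4] [ 0.4631 -0.1753  0.051 ]
[[0.462, -0.16], [0.471, -0.162], [0.464, -0.191], [0.456, -0.189]]
stand 1020.5 [150.1 236.1] [0.5295 0.2803 0.058 ]
[[0.512, 0.343], [0.582, 0.318], [0.549, 0.231], [0.48, 0.257]]
sensor 411.0 [263.5 177. ] [0.6573 0.033  0.103 ]
[[0.675, 0.059], [0.676, 0.01], [0.639, 0.009], [0.638, 0.058]]
base 2437.0 [304.5 185.6] [ 0.6544 -0.0539  0.012 ]
[[0.624, 0.078], [0.695, 0.078], [0.692, -0.172], [0.622, -0.171]]
```

Request:
move_arm --moves '[[[-0.97,-0.42,-0.25],[0,0,0],1],[[-0.97,-0.42,-0.25],[0,0,0],1],[[-0.97,-0.42,-0.25],[0,0,0],1],[[-0.97,-0.42,-0.25],[0,0,0],1],[[-0.97,-0.42,-0.25],[0,0,0],1]]'

```text
clock: 0.72
position: [0.3273, 0.4846, 0.2624]
ee_rot: [0.191, 0.982, -0.0, -0.0]
ft_force: [-0.2, 0.2, -0.0]
grip_width: 1.003
```

Request:
move_arm --moves '[[[-0.97,-0.42,-0.25],[0,0,0],1],[[-0.97,-0.42,-0.25],[0,0,0],1],[[-0.97,-0.42,-0.25],[0,0,0],1],[[-0.97,-0.42,-0.25],[0,0,0],1],[[-0.97,-0.42,-0.25],[0,0,0],1]]'

```text
clock: 1.35
position: [0.42, 0.3906, 0.2936]
ee_rot: [0.191, 0.982, -0.0, -0.0]
ft_force: [-0.0, 0.2, 0.7]
grip_width: 1.002
```

```bash
python3 - <<'E'
from h import *
o,p,r=state(); I=camera_info('wrist'); im=camera('wrist'); cv2.imwrite('pics/w1.png',im[:,:,::-1])
print(o['clock'],p,r.as_matrix().round(3)); print(I)
print('cam in tool',r.inv().apply(I['origin']-p), (r.inv()*R.from_quat(I['rotation'])).as_matrix().round(2))
E
```

```text
1.35 [0.41999553 0.39058681 0.2936346 ] [[-0.927  0.374 -0.   ]
 [ 0.374  0.927 -0.   ]
 [ 0.    -0.001 -1.   ]]
{'fx': 300.17399301189624, 'fy': 300.17399301189624, 'cx': 283.6348755566351, 'cy': 208.9357981038394, 'origin': array([0.3563786 , 0.41629967, 0.43615934]), 'rotation': array([0.82185026, 0.55353234, 0.07541471, 0.11169924])}
cam in tool [ 6.86560174e-02 -6.24685714e-05 -1.42505845e-01] [[-0.   -0.96 -0.27]
 [ 1.   -0.    0.  ]
 [-0.   -0.27  0.96]]
```

View pics/w1.png

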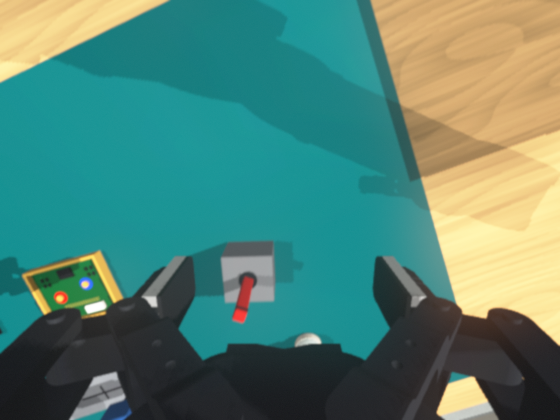

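```bash
python3 - <<'E'
from h import *
im=cv2.imread('pics/w1.png')[:,:,::-1].copy(); I=camera_info('wrist')
c=blobs(im,[0,140,90],[8,255,255],(200,240,290,335))[0]
print(cv2.boxPoints(cv2.minAreaRect(c)).round(1))
print('coll',plane(I,[248.5,279],.06),'top',plane(I,[239.5,318.5],.143))
cv2.imwrite('pics/c1.png',cv2.resize(im[235:335,200:300,::-1],None,fx=6,fy=6,interpolation=cv2.INTER_CUBIC))
c=blobs(im,[0,0,120],[180,45,255],(205,235,290,310),100)[0]; b=cv2.boxPoints(cv2.minAreaRect(c)); print(b, plane(I,b,.058).round(4),plane(I,b,.058).mean(0))
E
```

```text
[[232.1 319.1]
 [243.9 276.1]
 [255.2 279.2]
 [243.5 322.2]]
coll [[0.53226408 0.28983415 0.06      ]] top [[0.53570253 0.28731543 0.143     ]]
[[220.79413 256.4127 ]
 [273.39902 254.76877]
 [274.88098 302.1912 ]
 [222.2761  303.8351 ]] [[0.4873 0.2681 0.058 ]
 [0.5125 0.3358 0.058 ]
 [0.5814 0.3091 0.058 ]
 [0.555  0.2381 0.058 ]] [0.53405393 0.28776436 0.058     ]
```

View pics/c1.png

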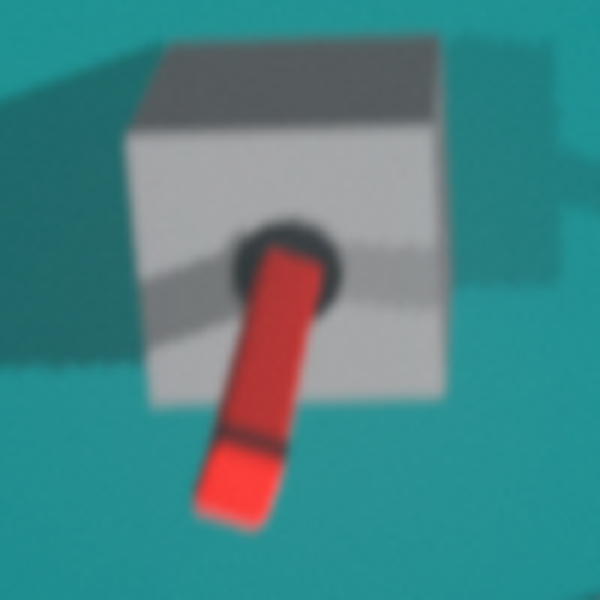

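```bash
python3 - <<'E'
from h import *
I=camera_info('wrist')
q=np.array([[217,437],[288,456],[262,531],[193,513]])/6+[200,235]
P=plane(I,q,.143); print(P.round(4),P.mean(0)); d=np.diff(np.r_[P,P[:1]],axis=0)[:,:2]; print(np.linalg.norm(d,axis=1),np.degrees(np.arctan2(d[:,1],d[:,0])))
print('coll',plane(I,np.array([288,272])/6+[200,235],.063))
q=np.array([[126,131],[437,124],[443,397],[150,407]])/6+[200,235]; P=plane(I,q,.058); print(P.round(4),P.mean(0))
o,p,r=state(); X=r.as_matrix(); print(np.degrees(np.arctan2(X[1,:2],X[0,:2])))
goto([.534,.288,.20])
E
```

```text
[[0.5217 0.2896 0.143 ]
 [0.5305 0.3002 0.143 ]
 [0.5435 0.289  0.143 ]
 [0.5349 0.2785 0.143 ]] [0.53265074 0.28932862 0.143     ]
[0.01374009 0.01721028 0.01350074 0.01724995] [  50.40164974  -40.81917946 -129.41540102  139.97896792]
coll [[0.53249905 0.28933808 0.063     ]]
[[0.488  0.2681 0.058 ]
 [0.5134 0.3346 0.058 ]
 [0.5792 0.3083 0.058 ]
 [0.5551 0.2424 0.058 ]] [0.53392993 0.28834843 0.058     ]
[157.74432422  67.74430207]
clock 1.4 shift [-5.6  -2.01  3.8 ]
```

Request:
move_arm --moves '[[[-0.93,-0.34,0.5],[0,0,0],1],[[-0.93,-0.34,0.5],[0,0,0],1],[[-0.93,-0.34,0.5],[0,0,0],1],[[-0.93,-0.34,0.5],[0,0,0],1],[[-0.93,-0.34,0.5],[0,0,0],1]]'

```text
clock: 2.02
position: [0.5117, 0.308, 0.2305]
ee_rot: [0.191, 0.982, -0.0, -0.0]
ft_force: [-1.1, 0.8, 0.4]
grip_width: 1.002
```

Request:
move_arm --moves '[[[-0.93,-0.34,0.5],[0,0,0],1],[[0,0,0],[0,0,8.8],1],[[0,0,0],[0,0,8.7],1],[[0,0,0],[0,0,0],1]]'

```text
clock: 2.52
position: [0.5295, 0.292, 0.2184]
ee_rot: [0.337, 0.941, -0.0, -0.0]
ft_force: [0.0, 0.5, -0.1]
grip_width: 0.999
```

```bash
python3 - <<'E'
from h import *
o,p,r=state(); I=camera_info('wrist'); im=camera('wrist'); cv2.imwrite('pics/w2.png',im[:,:,::-1])
X=r.as_matrix(); print(p,np.degrees(np.arctan2(X[1,:2],X[0,:2]))); goto([.533,.289,.084])
for c in blobs(im,[0,140,90],[8,255,255],None,30)[:3]: print(cv2.contourArea(c),cv2.boxPoints(cv2.minAreaRect(c)).round(1).tolist())
print(proj(I,[[.533,.289,.143],[.533,.289,.063]]))
E
```

```text
[0.52953042 0.29199413 0.21840236] [140.5704841   50.57049103]
clock 2.58 shift [-0.19 -0.01  5.38]
273.0 [[276.0, 207.0], [293.0, 207.0], [293.0, 225.0], [276.0, 225.0]]
228.0 [[277.0, 188.0], [292.0, 188.0], [292.0, 205.0], [277.0, 205.0]]
66.5 [[65.0, 294.0], [74.0, 285.0], [84.5, 295.5], [75.5, 304.5]]
[[283.89677095 225.05999547]
 [283.83595186 200.09883354]]
```

View pics/w2.png

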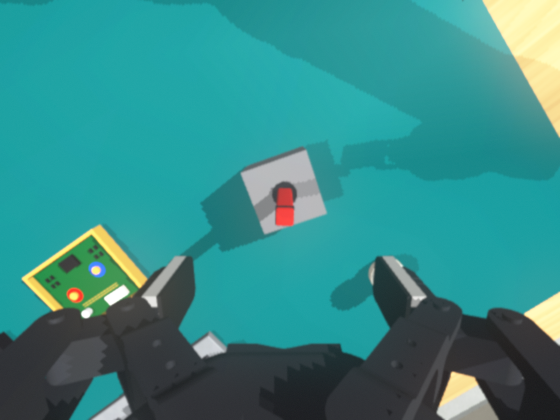

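```bash
python3 - <<'E'
from h import *
I=camera_info('wrist'); im=cv2.imread('pics/w2.png')[:,:,::-1].copy()
a=plane(I,[284.5,216],.143)[0]; print(a, plane(I,[284,190],.063)); goto([a[0],a[1],.084])
for n,lo,hi in(('r',[0,120,100],[12,255,255]),('b',[105,120,100],[125,255,255])):
    c=blobs(im,lo,hi,(30,240,140,320),20)[0]; print(n,cen(c),plane(I,cen(c),.014))
E
```

```text
[0.52775907 0.29398637 0.143     ] [[0.52503889 0.29586077 0.063     ]]
clock 2.58 shift [0.1  0.02 5.38]
r [ 75.74313725 293.65882353] [[ 0.46751108 -0.00732829  0.014     ]]
b [ 98.02164502 267.9025974 ] [[0.46132011 0.04310151 0.014     ]]
```

Request:
move_arm --moves '[[[0.1,0,1],[0,0,0],1],[[0,0,1],[0,0,0],1],[[0,0,1],[0,0,0],1],[[0,0,1],[0,0,0],1],[[0,0,1],[0,0,0],1]]'

```text
clock: 3.2
position: [0.5277, 0.2936, 0.093]
ee_rot: [0.336, 0.942, 0.0, -0.0]
ft_force: [0.6, 0.0, 0.0]
grip_width: 1.001
```

Request:
move_arm --moves '[[[0,0,0.38],[0,0,0],0.6],[[0,0,0],[0,0,0],0.3],[[0,0,0],[0,0,0],0],[[0,0,0],[0,0,0],0],[[0,0,0],[0,0,0],0]]' --squeeze 50

```text
clock: 3.82
position: [0.5284, 0.2939, 0.0854]
ee_rot: [0.338, 0.941, 0.001, 0.0]
ft_force: [-0.5, -1.2, 5.9]
grip_width: 0.155
```

Request:
move_arm --moves '[[[0,0,0],[0,0,0],0],[[0,0,0],[0,0,0],0],[[0,0,0],[0,0,0],0],[[0,0,-0.1],[0,0,0],0]]'

```text
clock: 4.32
position: [0.5278, 0.2935, 0.087]
ee_rot: [0.338, 0.941, 0.0, -0.0]
ft_force: [0.1, -0.4, -0.8]
grip_width: 0.154
```

Request:
move_arm --moves '[[[0,0,-1],[0,0,0],0],[[0,0,-1],[0,0,0],0],[[0,0,-1],[0,0,0],0],[[-0.52,-0.97,0],[0,0,0],0],[[-0.52,-0.97,0],[0,0,0],0]]'

```text
clock: 4.95
position: [0.5169, 0.2389, 0.162]
ee_rot: [0.338, 0.941, 0.0, 0.0]
ft_force: [0.6, -0.3, -1.1]
grip_width: 0.153
```

Request:
move_arm --moves '[[[-0.52,-0.97,0],[0,0,0],0],[[-0.52,-0.97,0],[0,0,0],0],[[-0.52,-0.97,0],[0,0,0],0],[[-0.52,-0.97,0],[0,0,0],0],[[-0.52,-0.97,0.34],[0,0,0],0]]'

```text
clock: 5.58
position: [0.4902, 0.1038, 0.1537]
ee_rot: [0.338, 0.941, 0.0, 0.0]
ft_force: [0.8, 0.5, -1.3]
grip_width: 0.153
```

Request:
move_arm --moves '[[[-0.52,-0.97,0.34],[0,0,0],0],[[-0.52,-0.97,0.34],[0,0,0],0],[[-0.52,-0.97,0.34],[0,0,0],0],[[0,0,0.2],[0,0,0],0],[[0,0,0],[0,0,0],0]]'

```text
clock: 6.2
position: [0.4738, 0.0242, 0.1226]
ee_rot: [0.338, 0.941, 0.0, -0.0]
ft_force: [-0.2, 0.4, 0.1]
grip_width: 0.159
```

```bash
python3 - <<'E'
from h import *
o,p,r=state(); I=camera_info('wrist'); im=camera('wrist'); cv2.imwrite('pics/w3.png',im[:,:,::-1])
T=camera('top');cv2.imwrite('pics/t3.png',T[:,:,::-1]); S=camera('scene');cv2.imwrite('pics/s3.png',S[:,:,::-1])
print(o['clock'],p,o['ft_force'])
tip=p-[0,0,.066]; print('tip pred px',proj(I,tip),proj(camera_info('top'),tip),proj(camera_info('scene'),tip))
print('cur cam',I)
x,y=proj(camera_info('scene'),tip)[0].astype(int)
a=cv2.resize(im[100:400,130:430],(600,600)); b=cv2.resize(S[y-15:y+15,x-10:x+10],(200,300)); 
b2=S[y-35:y+25,x-30:x+30]; b2=cv2.resize(b2,(200,200),interpolation=cv2.INTER_CUBIC)
print('scene crop origin',x-30,y-35)
out=np.zeros((600,800,3),np.uint8); out[:,:600]=a; out[:200,600:]=b2; cv2.imwrite('pics/c3.png',out[:,:,::-1])
E
```

```text
6.2 [0.47383277 0.0241779  0.12261103] [-0.24682996  0.40581122  0.10353312]
tip pred px [[284.00878411 223.21078115]] [[266.55811516 265.5284466 ]] [[308.80962508 200.83964034]]
cur cam {'fx': 300.17399301189624, 'fy': 300.17399301189624, 'cx': 283.6348755566351, 'cy': 208.9357981038394, 'origin': array([0.42077849, 0.06752316, 0.26514138]), 'rotation': array([0.89646059, 0.42220481, 0.05753809, 0.12161778])}
scene crop origin 278 165
```

View pics/c3.png

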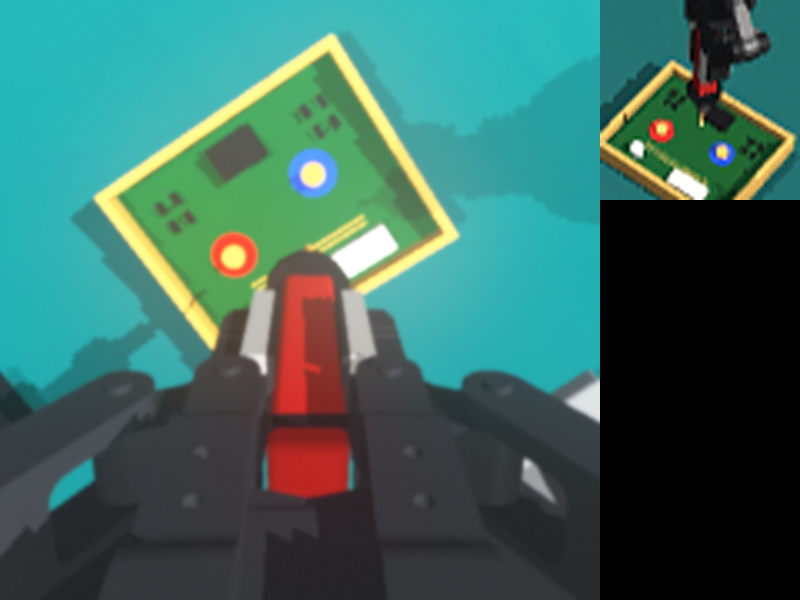

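```bash
python3 - <<'E'
from h import *
I=camera_info('wrist'); im=cv2.imread('pics/w3.png')[:,:,::-1].copy(); S=cv2.imread('pics/s0.png' if 0 else 'pics/scene0.png')[:,:,::-1].copy()
o,p,r=state()
X=r.as_matrix()[:,0]
print('collar edge pred',proj(I,[p-[0,0,.021]+.013*X,p-[0,0,.026]+.013*X, p-[0,0,.021]]))
for n,q in(('r',[246.5,228]),('b',[286.5,187.5])): a=plane(I,q,.014)[0]; print(n,a); goto(a+[0,0,.066])
Is=camera_info('scene')
for n,lo,hi in(('r',[0,120,100],[12,255,255]),('b',[105,120,100],[125,255,255])):
    for c in blobs(S,lo,hi,(275,185,340,235),5)[:2]: print('scene',n,cv2.contourArea(c),cen(c),plane(Is,cen(c),.014))
E
```

```text
collar edge pred [[284.06951773 226.16428105]
 [284.04914005 223.43273069]
 [284.09555468 247.20362213]]
r [ 0.46762512 -0.01286531  0.014     ]
clock 6.35 shift [-0.74 -1.32  1.72]
b [0.46194608 0.03757797 0.014     ]
clock 6.35 shift [0.71 0.09 1.72]
scene r 27.0 [296.         203.82716049] [[ 0.47217651 -0.01263087  0.014     ]]
scene b 10.5 [313.66666667 211.65079365] [[0.46861555 0.03820009 0.014     ]]
```

Request:
move_arm --moves '[[[-0.37,-0.66,0],[0,0,0],0],[[-0.37,-0.66,0],[0,0,0],0],[[0,0,0.7],[0,0,0],0],[[0,0,0.6],[0,0,0],0],[[0,0,0],[0,0,0],0]]'

```text
clock: 6.98
position: [0.4664, -0.0139, 0.0893]
ee_rot: [0.338, 0.941, -0.001, -0.001]
ft_force: [0.4, -0.5, -0.3]
grip_width: 0.154
```

```bash
python3 - <<'E'
from h import *
o,p,r=state(); goto([.468,-.0129,.078]); print(p,o['ft_force'])
E
```

```text
clock 6.97 shift [-0.03  0.07  0.45]
[ 0.46637895 -0.0139005   0.08927043] [ 0.4088371  -0.50383016 -0.29274295]
```

Request:
move_arm --moves '[[[-0.03,0.06,0.1],[0,0,0],0],[[0,0,0.35],[0,0,0],0],[[0,0,0],[0,0,0],0],[[0,0,0],[0,0,0],0]]'

```text
clock: 7.48
position: [0.4688, -0.0129, 0.0791]
ee_rot: [0.338, 0.941, 0.0, -0.0]
ft_force: [-1.8, -0.6, 1.3]
grip_width: 0.157
```

```bash
python3 - <<'E'
from h import *
o,p,r=state(); print(p,o['ft_force'],o['tau'])
S=camera('scene'); cv2.imwrite('pics/s4.png',S[:,:,::-1]); x,y=proj(camera_info('scene'),[.468,-.013,.014])[0].astype(int); print(x-20,y-20)
cv2.imwrite('pics/c4.png',cv2.resize(S[y-20:y+20,x-25:x+25,::-1],None,fx=12,fy=12,interpolation=cv2.INTER_CUBIC))
E
```

```text
[ 0.46877619 -0.01289647  0.07912893] [-1.75761838 -0.55202984  1.29313772] [-1.38515246e-02 -3.84286094e+01  2.29245253e+00 -3.28414571e+01
  1.37847837e-02 -2.60973405e-01  6.96005824e-03]
276 182
```

View pics/c4.png

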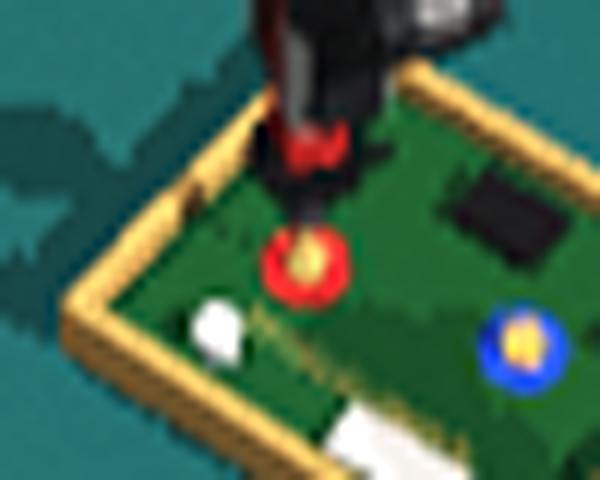

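Request:
move_arm --moves '[[[0,0,0.06],[0,0,0],0],[[0,0,0],[0,0,0],0],[[0,0,0],[0,0,0],0]]'

```text
clock: 7.9
position: [0.4689, -0.0129, 0.0776]
ee_rot: [0.338, 0.941, 0.0, 0.0]
ft_force: [-1.4, -0.3, 0.9]
grip_width: 0.158
```

Request:
move_arm --moves '[[[0,0,-0.7],[0,0,0],0],[[0,0,0],[0,0,0],0],[[0.73,0.71,0],[0,0,0],0],[[0.73,0.71,0],[0,0,0],0],[[0,0,0],[0,0,0],0]]'

```text
clock: 8.52
position: [0.4628, 0.0394, 0.0944]
ee_rot: [0.336, 0.942, 0.0, -0.0]
ft_force: [1.5, -0.3, -0.2]
grip_width: 0.157
```

```bash
python3 - <<'E'
from h import *
o,p,r=state(); goto([.4625,.0377,.078]); print(p,o['ft_force'])
E
```

```text
clock 8.53 shift [-0.04 -0.06  0.65]
[0.46275424 0.03943422 0.09436186] [ 1.47552737 -0.33989058 -0.22982296]
```

Request:
move_arm --moves '[[[-0.02,-0.03,0.3],[0,0,0],0],[[0,0,0.36],[0,0,0],0],[[0,0,0],[0,0,0],0],[[0,0,0],[0,0,0],0]]'

```text
clock: 9.02
position: [0.4631, 0.0364, 0.0785]
ee_rot: [0.338, 0.941, -0.0, -0.0]
ft_force: [-0.5, -1.1, 1.5]
grip_width: 0.156
```

```bash
python3 - <<'E'
from h import *
o,p,r=state(); print(p,o['ft_force'])
S=camera('scene'); x,y=proj(camera_info('scene'),[.4625,.038,.014])[0].astype(int)
cv2.imwrite('pics/c5.png',cv2.resize(S[y-20:y+20,x-25:x+25,::-1],None,fx=12,fy=12,interpolation=cv2.INTER_CUBIC))
E
```

```text
[0.46308265 0.03639997 0.07846888] [-0.54208081 -1.10102881  1.46125916]
```

View pics/c5.png

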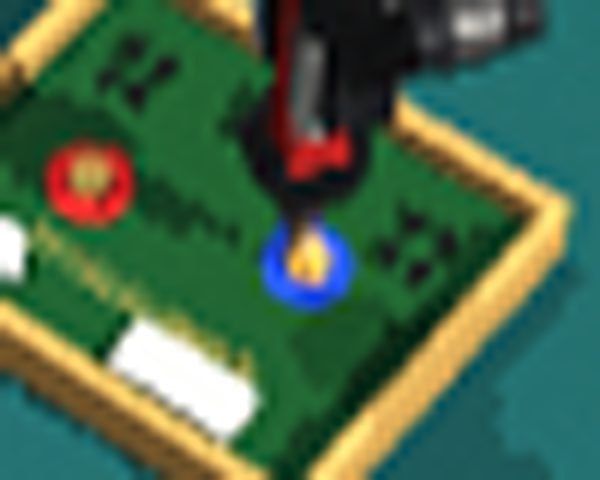

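Request:
move_arm --moves '[[[0,0.02,0.06],[0,0,0],0],[[0,0,0],[0,0,0],0],[[0,0,0],[0,0,0],0]]'

```text
clock: 9.45
position: [0.4636, 0.0372, 0.0772]
ee_rot: [0.338, 0.941, 0.0, 0.0]
ft_force: [0.5, -0.2, 0.8]
grip_width: 0.157
```

Request:
move_arm --moves '[[[0,0,-0.9],[0,0,0],0],[[0,0,-0.9],[0,0,0],0],[[0.45,0.95,-0.9],[0,0,0],0],[[0.45,0.95,-0.8],[0,0,0],0],[[0.45,0.95,0],[0,0,0],0]]'

```text
clock: 10.07
position: [0.4837, 0.1149, 0.1661]
ee_rot: [0.338, 0.941, 0.001, 0.001]
ft_force: [0.7, -0.4, -0.3]
grip_width: 0.156
```

Request:
move_arm --moves '[[[0.45,0.95,0],[0,0,0],0],[[0.45,0.95,0],[0,0,0],0],[[0.45,0.95,0],[0,0,0],0],[[0.45,0.95,0],[0,0,0],0],[[0.45,0.95,0],[0,0,0],0]]'

```text
clock: 10.7
position: [0.5151, 0.2426, 0.1644]
ee_rot: [0.338, 0.941, -0.0, -0.0]
ft_force: [-0.4, -0.3, -1.4]
grip_width: 0.151
```

Request:
move_arm --moves '[[[0.45,0.95,0],[0,0,0],0],[[0.45,0.95,0],[0,0,0],0],[[0,0,0],[0,0,0],0],[[0,0,0],[0,0,0],0]]'

```text
clock: 11.2
position: [0.5277, 0.2916, 0.1642]
ee_rot: [0.338, 0.941, -0.0, -0.0]
ft_force: [-0.5, -0.3, -0.6]
grip_width: 0.154
```

```bash
python3 - <<'E'
from h import *
o,p,r=state(); I=camera_info('wrist'); im=camera('wrist'); cv2.imwrite('pics/w6.png',im[:,:,::-1]); goto([.5278,.2935,.087]); print(p,o['ft_force'])
c=blobs(im,[0,0,120],[180,45,255],(150,60,400,330),300)
for k in c[:3]: b=cv2.boxPoints(cv2.minAreaRect(k)); print(cv2.contourArea(k),b.round().tolist(), plane(I,b,.058).mean(0))
cv2.imwrite('pics/c6.png',cv2.resize(im[60:320,150:450,::-1],None,fx=2,fy=2))
print(proj(I,[.5278,.2935,.058]))
E
```

```text
clock 11.25 shift [0.06 0.07 3.1 ]
[0.52768513 0.29162129 0.16421171] [-0.45535944 -0.28609214 -0.56132177]
5904.0 [[220.0, 183.0], [311.0, 154.0], [345.0, 260.0], [254.0, 289.0]] [0.53845373 0.28165919 0.058     ]
384.0 [[300.0, 244.0], [313.0, 243.0], [318.0, 285.0], [305.0, 286.0]] [0.58320869 0.2754807  0.058     ]
[[285.75624979 207.25774693]]
```

View pics/c6.png

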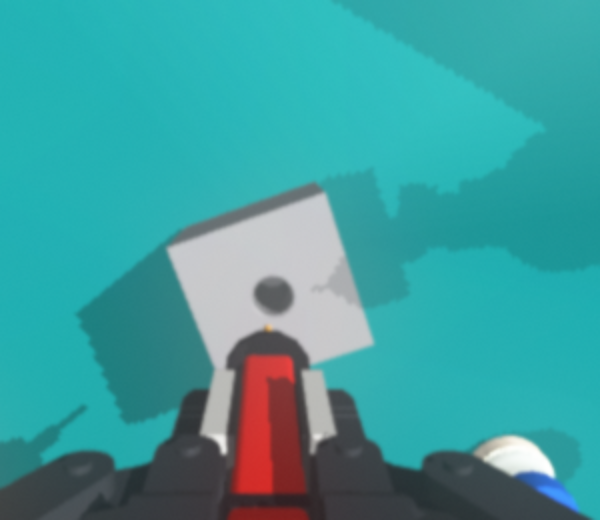

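Request:
move_arm --moves '[[[0.06,0.1,0],[0,0,0],0],[[0,0,0.8],[0,0,0],0],[[0,0,0.8],[0,0,0],0],[[0,0,0.8],[0,0,0],0],[[0,0,0.7],[0,0,0],0]]'

```text
clock: 11.88
position: [0.5281, 0.2946, 0.0864]
ee_rot: [0.338, 0.941, 0.0, -0.0]
ft_force: [0.8, 0.2, -0.1]
grip_width: 0.155
```

Request:
move_arm --moves '[[[0,0,0],[0,0,0],0],[[0,0,0.06],[0,0,0],0],[[0,0,0],[0,0,0],0]]'

```text
clock: 12.25
position: [0.5282, 0.295, 0.0859]
ee_rot: [0.338, 0.941, 0.0, 0.0]
ft_force: [0.1, -0.6, -0.6]
grip_width: 0.156
```

Request:
move_arm --moves '[[[0,0,0.04],[0,0,0],0],[[0,0,0],[0,0,0],0.3],[[0,0,0],[0,0,0],0.6],[[0,0,0],[0,0,0],1],[[0,0,0],[0,0,0],1]]'

```text
clock: 12.88
position: [0.5281, 0.2949, 0.0846]
ee_rot: [0.338, 0.941, 0.0, -0.0]
ft_force: [0.3, -0.5, -0.1]
grip_width: 0.922
```

Request:
move_arm --moves '[[[0,0,-0.4],[0,0,0],1],[[0,0,-1],[0,0,0],1],[[0,0,-1],[0,0,0],1],[[0,0,-1],[0,0,0],1],[[0,0,-1],[0,0,0],1]]'

```text
clock: 13.5
position: [0.5282, 0.2949, 0.1962]
ee_rot: [0.338, 0.941, 0.0, 0.0]
ft_force: [0.6, -0.5, -0.7]
grip_width: 1.002
```

```bash
python3 - <<'E'
from h import *
o,p,r=state(); I=camera_info('wrist'); im=camera('wrist'); cv2.imwrite('pics/w7.png',im[:,:,::-1]); print(p,o['grip_width'])
for c in blobs(im,[0,140,90],[8,255,255],(200,100,400,300),30)[:3]: b=cv2.boxPoints(cv2.minAreaRect(c)); print(cv2.contourArea(c),b.round(1).tolist(),plane(I,b,.143).mean(0))
T=cv2.imread('pics/top0.png'); t=camera('top'); cv2.imwrite('pics/t7.png',t[:,:,::-1])
# rack / amber in top image
J=camera_info('top'); im=T[:,:,::-1].copy()
hsv=cv2.cvtColor(im,cv2.COLOR_RGB2HSV)
g=cv2.cvtColor(im,cv2.COLOR_RGB2GRAY)[255:300,335:430]; 
for c in blobs(im,[30,90,60],[75,255,255],(395,265,430,300),5)[:2]: print('green',cen(c),plane(J,cen(c),.051))
m=(g<60).astype(np.uint8); cs,_=cv2.findContours(m,0,2); c=max(cs,key=cv2.contourArea)+[335,255]; b=cv2.boxPoints(cv2.minAreaRect(c)); P=plane(J,b,.018); print('rack',P.round(3).tolist(),P.mean(0))
E
```

```text
[0.5281596  0.29489101 0.19622258] 1.0017919319976878
339.0 [[275.0, 219.0], [293.0, 219.0], [293.0, 238.0], [275.0, 238.0]] [0.52799584 0.29508759 0.143     ]
298.5 [[276.0, 196.0], [292.0, 196.0], [292.0, 216.0], [276.0, 216.0]] [0.51562547 0.3053076  0.143     ]
green [411.12068966 282.31321839] [[ 0.4480806  -0.28233657  0.051     ]]
rack [[0.445, -0.143, 0.018], [0.493, -0.151, 0.018], [0.468, -0.32, 0.018], [0.42, -0.312, 0.018]] [ 0.45654458 -0.23153759  0.018     ]
```

Request:
move_arm --moves '[[[-0.59,-0.95,0],[0,0,0],1],[[-0.59,-0.95,0],[0,0,0],1],[[-0.59,-0.95,0],[0,0,0],1],[[-0.59,-0.95,0],[0,0,0],1],[[-0.59,-0.95,0],[0,0,0],1]]'

```text
clock: 14.22
position: [0.5091, 0.1553, 0.1942]
ee_rot: [0.338, 0.941, -0.0, -0.0]
ft_force: [0.2, -0.3, 0.1]
grip_width: 1.002
```

Request:
move_arm --moves '[[[-0.59,-0.95,0],[0,0,0],1],[[-0.59,-0.95,0],[0,0,0],1],[[-0.59,-0.95,0],[0,0,0],1],[[-0.59,-0.95,0],[0,0,0],1],[[-0.59,-0.95,0],[0,0,0],1]]'

```text
clock: 14.85
position: [0.4905, 0.0169, 0.1943]
ee_rot: [0.338, 0.941, 0.0, -0.0]
ft_force: [0.6, -0.2, 1.0]
grip_width: 1.003
```

Request:
move_arm --moves '[[[-0.59,-0.95,0],[0,0,0],1],[[-0.59,-0.95,0],[0,0,0],1],[[-0.59,-0.95,0],[0,0,0],1],[[-0.59,-0.95,0],[0,0,0],1],[[-0.59,-0.95,0],[0,0,0],1]]'

```text
clock: 15.48
position: [0.4719, -0.1216, 0.1943]
ee_rot: [0.338, 0.941, 0.0, -0.0]
ft_force: [-0.0, -0.0, 0.7]
grip_width: 0.995
```

Request:
move_arm --moves '[[[-0.59,-0.95,0],[0,0,0],1],[[-0.59,-0.95,0],[0,0,0],1],[[0,0,0],[0,0,9.8],1],[[0,0,0],[0,0,9.8],1],[[0,0,0],[0,0,9.8],1]]'

```text
clock: 16.1
position: [0.4646, -0.1762, 0.1942]
ee_rot: [0.568, 0.823, 0.0, -0.0]
ft_force: [-0.2, 0.2, 0.5]
grip_width: 1.0
```

Request:
move_arm --moves '[[[0,0,0.4],[0,0,9.8],1],[[0,0,0.4],[0,0,9.8],1],[[0,0,0.4],[0,0,9.8],1],[[0,0,0],[0,0,0],1],[[0,0,0],[0,0,0],1]]'

```text
clock: 16.73
position: [0.4649, -0.1762, 0.1648]
ee_rot: [0.755, 0.656, 0.0, 0.0]
ft_force: [-0.3, -0.5, -0.2]
grip_width: 1.003
```

```bash
python3 - <<'E'
from h import *
o,p,r=state(); I=camera_info('wrist'); im=camera('wrist'); cv2.imwrite('pics/w8.png',im[:,:,::-1])
X=r.as_matrix(); print(o['clock'],p,np.degrees(np.arctan2(X[1,:2],X[0,:2])),o['joint_pos'])
x,y=proj(I,[.4646,-.177,.051])[0].astype(int); print(x,y)
x0,y0=max(x-75,0),max(y-75,0); print('crop0',x0,y0)
cv2.imwrite('pics/c8.png',cv2.resize(im[y0:y0+150,x0:x0+150,::-1],None,fx=4,fy=4,interpolation=cv2.INTER_CUBIC))
E
```

```text
16.725 [ 0.46493217 -0.17615223  0.1647911 ] [81.93135632 -8.06864465] [-0.30746488  0.09759611  0.61637696  1.90791244 -0.06174781  1.15442609
  0.19082598]
284 206
crop0 209 131
```

View pics/c8.png

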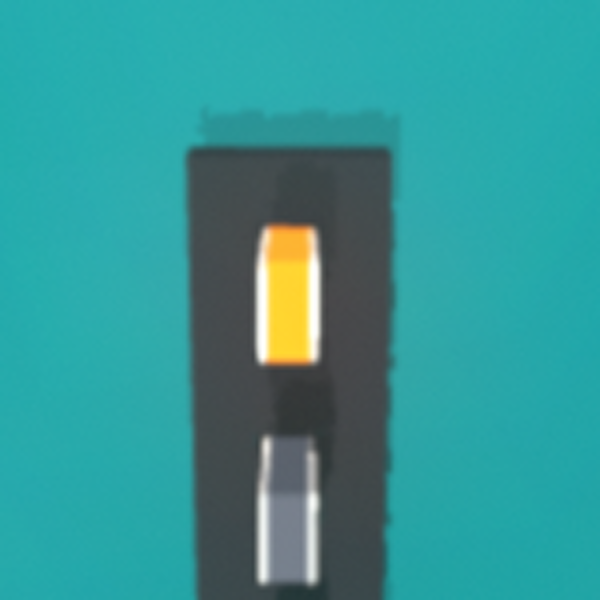

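```bash
python3 - <<'E'
from h import *
I=camera_info('wrist'); q=np.array([[257,261],[319,261],[319,362],[258,362]])/4+[209,131]
P=plane(I,q,.051); c=P.mean(0); print(P.round(4).tolist(),c); goto([c[0],c[1],.025])
E
```

```text
[[0.4563, -0.1664, 0.051], [0.4697, -0.1683, 0.051], [0.4665, -0.1913, 0.051], [0.453, -0.1894, 0.051]] [ 0.46138708 -0.17883521  0.051     ]
clock 16.77 shift [-0.13 -0.13  5.6 ]
```

Request:
move_arm --moves '[[[-0.13,-0.13,0],[0,0,0],1],[[0,0,1],[0,0,0],1],[[0,0,1],[0,0,0],1],[[0,0,1],[0,0,0],1],[[0,0,1],[0,0,0],1]]' --squeeze 30

```text
clock: 17.4
position: [0.4612, -0.1791, 0.0641]
ee_rot: [0.756, 0.655, 0.0, 0.0]
ft_force: [0.1, -0.1, -0.2]
grip_width: 0.996
```

Request:
move_arm --moves '[[[0,0,0.9],[0,0,0],1],[[0,0,0.65],[0,0,0],1],[[0,0,0],[0,0,0],0.5],[[0,0,0],[0,0,0],0.3]]'

```text
clock: 17.9
position: [0.4616, -0.1791, 0.0265]
ee_rot: [0.756, 0.654, 0.0, 0.0]
ft_force: [0.5, 0.2, -0.1]
grip_width: 0.605
```

```bash
python3 - <<'E'
from h import *
o,p,r=state(); I=camera_info('wrist'); im=camera('wrist'); cv2.imwrite('pics/w9.png',im[:,:,::-1])
print(o['clock'],p,o['ft_force'],o['grip_width'])
cv2.imwrite('pics/c9.png',cv2.resize(im[100:400,130:430,::-1],None,fx=2,fy=2))
E
```

```text
17.9 [ 0.46164783 -0.17912744  0.02649812] [ 0.47890391  0.18370541 -0.05736017] 0.60548056136161
```

View pics/c9.png

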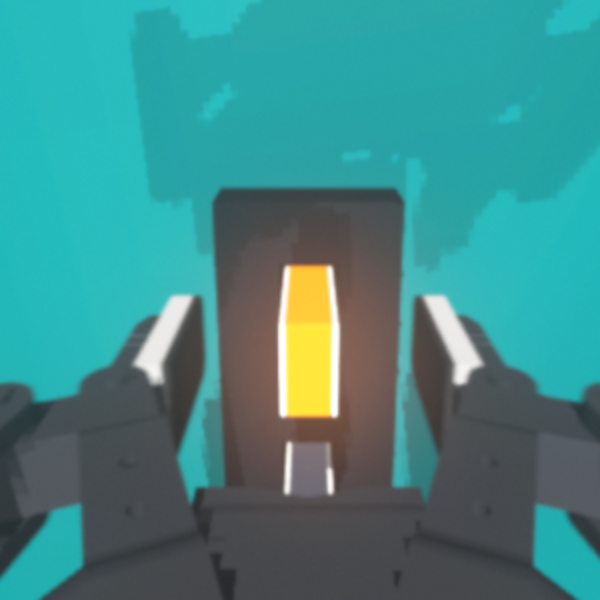

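```bash
python3 - <<'E'
from h import *
I=camera_info('wrist'); q=np.array([[279,323],[339,323],[339,416],[279,416]])/2+[130,100]
P=plane(I,q,.051); c=P.mean(0); print(P.round(4).tolist(),c); goto([c[0],c[1],.0265])
E
```

```text
[[0.4566, -0.1663, 0.051], [0.4693, -0.1682, 0.051], [0.4663, -0.1908, 0.051], [0.453, -0.1889, 0.051]] [ 0.46129144 -0.17856565  0.051     ]
clock 17.95 shift [ 0.02 -0.02  0.  ]
```

Well centred; close and lift.

Request:
move_arm --moves '[[[0.02,0,0],[0,0,0],0.2],[[0,0,0],[0,0,0],0.1],[[0,0,0],[0,0,0],0],[[0,0,0],[0,0,0],0],[[0,0,0],[0,0,0],0]]' --squeeze 30

```text
clock: 18.58
position: [0.4616, -0.1784, 0.0263]
ee_rot: [0.756, 0.654, 0.0, 0.0]
ft_force: [-2.0, 0.6, 5.2]
grip_width: 0.137
```

Request:
move_arm --moves '[[[0,0,0],[0,0,0],0],[[0,0,0],[0,0,0],0]]'

```text
clock: 18.82
position: [0.4616, -0.1783, 0.0263]
ee_rot: [0.756, 0.654, 0.0, 0.0]
ft_force: [-1.8, 0.7, 6.9]
grip_width: 0.142
```

Request:
move_arm --moves '[[[0,0,-0.4],[0,0,0],0],[[0,0,-0.8],[0,0,0],0],[[0,0,-1],[0,0,0],0],[[0,0,-1],[0,0,0],0],[[0,0,-1],[0,0,0],0]]'

```text
clock: 19.45
position: [0.461, -0.1785, 0.1321]
ee_rot: [0.756, 0.654, 0.0, 0.0]
ft_force: [0.6, -0.5, -1.1]
grip_width: 0.142
```

Request:
move_arm --moves '[[[0,0,-1],[0,0,0],0],[[0,0,-0.5],[0,0,0],0],[[0,0,0],[0,0,0],0]]'

```text
clock: 19.82
position: [0.4615, -0.1785, 0.1688]
ee_rot: [0.756, 0.654, 0.001, 0.0]
ft_force: [0.2, 0.6, -0.5]
grip_width: 0.139
```

Request:
move_arm --moves '[[[0.92,0.96,-0.5],[0,0,0],0],[[0.92,0.96,-0.5],[0,0,0],0],[[0.92,0.96,-0.5],[0,0,0],0],[[0.92,0.96,-0.5],[0,0,0],0],[[0,0,0],[0,0,-7.5],0]]'

```text
clock: 20.45
position: [0.571, -0.0988, 0.2172]
ee_rot: [0.71, 0.704, -0.0, -0.0]
ft_force: [-0.5, -0.7, -0.5]
grip_width: 0.14
```

Request:
move_arm --moves '[[[0,0,0],[0,0,0],0],[[0,0,0],[0,0,0],0]]'

```text
clock: 20.7
position: [0.5689, -0.1017, 0.2175]
ee_rot: [0.713, 0.701, -0.0, -0.0]
ft_force: [0.4, 0.3, -0.8]
grip_width: 0.136
```

```bash
python3 - <<'E'
from h import *
o,p,r=state(); I=camera_info('wrist'); im=camera('wrist'); cv2.imwrite('pics/w10.png',im[:,:,::-1])
X=r.as_matrix(); print(o['clock'],p,np.degrees(np.arctan2(X[1,:2],X[0,:2])),o['grip_width'])
# base plate (light grey), sensor top (blue)
for n,lo,hi,z,am in(('base',[0,0,90],[180,50,255],.012,400),('blue',[100,100,60],[125,255,255],.103,200)):
    for c in blobs(im,lo,hi,None,am)[:4]:
        b=cv2.boxPoints(cv2.minAreaRect(c)); P=plane(I,b,z); print(n,cv2.contourArea(c),b.round(0).tolist(),P[:,:2].round(4).tolist(),P.mean(0).round(4))
J=camera_info('top'); t=camera('top'); cv2.imwrite('pics/t10.png',t[:,:,::-1])
cv2.imwrite('pics/c10.png',im[:,:,::-1])
E
```

```text
20.7 [ 0.56889662 -0.10166707  0.21752696] [89.00637152 -0.99362531] 0.13582377307261034
base 10607.5 [[327.0, 239.0], [330.0, 9.0], [398.0, 10.0], [395.0, 240.0]] [[0.6198, -0.1695], [0.6181, 0.0794], [0.6872, 0.0772], [0.7039, -0.1723]] [ 0.6573 -0.0463  0.012 ]
base 1466.0 [[58.0, 419.0], [82.0, 366.0], [126.0, 386.0], [102.0, 439.0]] [[0.2237, -0.4496], [0.2791, -0.3546], [0.3349, -0.3906], [0.2817, -0.49]] [ 0.2799 -0.4212  0.012 ]
base 1430.0 [[258.0, 306.0], [293.0, 229.0], [346.0, 252.0], [311.0, 330.0]] [[0.531, -0.2627], [0.5783, -0.1552], [0.6443, -0.188], [0.6011, -0.3007]] [ 0.5887 -0.2266  0.012 ]
base 1304.0 [[442.0, 386.0], [485.0, 366.0], [509.0, 419.0], [466.0, 439.0]] [[0.7894, -0.3976], [0.8455, -0.3643], [0.8967, -0.4608], [0.8383, -0.4984]] [ 0.8425 -0.4303  0.012 ]
blue 3776.5 [[362.0, 73.0], [366.0, -3.0], [423.0, 0.0], [420.0, 75.0]] [[0.632, 0.0055], [0.6319, 0.0572], [0.6747, 0.0547], [0.6775, 0.0027]] [0.654 0.03  0.103]
blue 313.5 [[171.0, 48.0], [190.0, 48.0], [190.0, 68.0], [171.0, 68.0]] [[0.483, 0.0261], [0.4977, 0.0258], [0.4963, 0.0116], [0.4813, 0.0119]] [0.4896 0.0189 0.103 ]
```

View pics/c10.png

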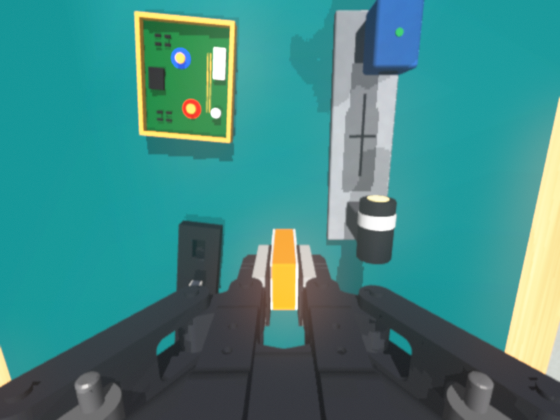

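```bash
python3 - <<'E'
from h import *
I=camera_info('wrist'); im=cv2.imread('pics/w10.png'); g=cv2.cvtColor(im,cv2.COLOR_BGR2GRAY).astype(float)
def fit(rows,x0,x1,dark=True):
    pts=[]
    for y in rows:
        w=g[y,x0:x1]; w=np.clip(np.median(w)-w-15,0,None); pts.append([x0+(w*np.arange(x1-x0)).sum()/w.sum(),y])
    return np.array(pts)
L=np.r_[fit(range(98,130),356,372),fit(range(142,174),356,372)]
P=plane(I,L,.012); k=np.polyfit(P[:,1],P[:,0],1); print('line slope deg',np.degrees(np.arctan(k[0])),'res',np.std(P[:,0]-np.polyval(k,P[:,1])))
c=[]
for x in list(range(352,360))+list(range(368,375)):
    w=g[130:143,x]; w=np.clip(np.median(w)-w-15,0,None); c.append([x,130+(w*np.arange(13)).sum()/max(w.sum(),1e-6)])
C=plane(I,c,.012); kc=np.polyfit(C[:,0],C[:,1],1); print('cross y at x=.655',np.polyval(kc,.655), 'slope',np.degrees(np.arctan(kc[0])))
y=np.polyval(kc,.655); print('mid',np.polyval(k,y),y)
# base left edge
e=np.array([[320+np.argmax(np.gradient(g[yy,320:345])),yy] for yy in range(20,230,5)]); E=plane(I,e,.012); ke=np.polyfit(E[:,1],E[:,0],1); print('edge slope',np.degrees(np.arctan(ke[0])),'x+35 at mid',np.polyval(ke,y)+.035)
# lamp barrel / sensor top edges in z .103
o,p,r=state(); X=r.as_matrix()
# cell top corners (z=TCP+.0247)
q=np.array([[272.5,229.5],[296,229.5]]); print('cell lower?',plane(I,q,p[2]-.0203)[:,:2])
q=np.array([[270,259],[298,259],[298,310],[270,310]]); Q=plane(I,q,p[2]+.0247); print('cell top',Q.mean(0)-p, Q[:,:2])
E
```

```text
line slope deg 0.514462087888713 res 0.00010279420289747247
cross y at x=.655 -0.045959665044543845 slope -0.25611965825800137
mid 0.6574003925665678 -0.045959665044543845
edge slope 0.7305644070348606 x+35 at mid 0.6577655197050368
cell lower? [[ 0.56198588 -0.09066597]
 [ 0.57546469 -0.09090043]]
cell top [-0.00069172  0.00083412  0.0247    ] [[ 0.56264382 -0.08815224]
 [ 0.5745962  -0.08835874]
 [ 0.57447192 -0.11327579]
 [ 0.56189921 -0.11306134]]
```

Request:
move_arm --moves '[[[0.57,0.88,0],[0,0,0],0],[[0.57,0.88,0],[0,0,0],0],[[0.57,0.88,0],[0,0,0],0],[[0.57,0.88,0],[0,0,-0.5],0],[[0,0,0],[0,0,0],0]]'

```text
clock: 21.42
position: [0.6589, -0.0438, 0.2175]
ee_rot: [0.708, 0.706, -0.0, -0.0]
ft_force: [0.1, 0.6, -0.7]
grip_width: 0.141
```

Request:
move_arm --moves '[[[0,0,0],[0,0,0],0],[[0,0,0.8],[0,0,0],0],[[0,0,0.8],[0,0,0],0],[[0,0,0],[0,0,0],0],[[0,0,0],[0,0,0],0]]'

```text
clock: 22.05
position: [0.6583, -0.0455, 0.1784]
ee_rot: [0.709, 0.705, 0.0, -0.0]
ft_force: [-0.2, -0.2, -0.5]
grip_width: 0.141
```

```bash
python3 - <<'E'
from h import *
o,p,r=state(); X=r.as_matrix(); print(p,np.degrees(np.arctan2(X[1,:2],X[0,:2])),X[:,2]); goto([.6575,-.046,.0828])
E
```

```text
[ 0.65826528 -0.04552232  0.17836943] [89.70242923 -0.29757075] [-1.50195084e-05  2.43059648e-05 -1.00000000e+00]
clock 22.05 shift [-0.02 -0.03  3.82]
```

Request:
move_arm --moves '[[[-0.02,-0.03,0.8],[0,0,0.2],0],[[0,0,0.8],[0,0,0],0],[[0,0,0.8],[0,0,0],0],[[0,0,0.8],[0,0,0],0],[[0,0,0.62],[0,0,0],0]]'

```text
clock: 22.68
position: [0.6571, -0.0459, 0.081]
ee_rot: [0.71, 0.704, -0.0, -0.0]
ft_force: [0.5, -0.5, 0.0]
grip_width: 0.144
```

Request:
move_arm --moves '[[[0,0,0],[0,0,0],0],[[0,0,0],[0,0,0],0],[[0,0,0],[0,0,0],0],[[0,0,0],[0,0,0],0]]'

```text
clock: 23.18
position: [0.6578, -0.0459, 0.0834]
ee_rot: [0.71, 0.704, 0.0, 0.0]
ft_force: [-0.2, -0.0, -0.3]
grip_width: 0.14
```

```bash
python3 - <<'E'
from h import *
o,p,r=state(); I=camera_info('wrist'); im=camera('wrist'); cv2.imwrite('pics/w11.png',im[:,:,::-1]); X=r.as_matrix(); print(o['clock'],p,o['ft_force'],o['grip_width'],np.degrees(np.arctan2(X[1,:2],X[0,:2]))); goto([.6575,-.046,.0828])
for c in blobs(im,[8,120,100],[32,255,255],(230,150,340,330),60)[:3]:
    b=cv2.boxPoints(cv2.minAreaRect(c)); print('amber',cv2.contourArea(c),cv2.boundingRect(c),b.round(1).tolist())
print(proj(I,p+R.from_matrix(X).apply([[.01125,-.00625,-.0247],[.01125,.00625,-.0247],[-.01125,.00625,-.0247],[-.01125,-.00625,-.0247],[.01125,-.00625,.0203],[.01125,.00625,.0203]])).round(1).tolist())
S=camera('scene'); J=camera_info('scene'); cv2.imwrite('pics/s11.png',S[:,:,::-1])
for c in blobs(S,[8,130,100],[28,255,255],(200,200,290,270),3)[:3]: print('scene amber',cv2.boundingRect(c),cv2.contourArea(c))
# probe still hung in stand, other things unmoved
for n,lo,hi,bx in(('probe',[0,140,80],[8,255,255],(380,235,430,285)),('jar',[105,120,90],[125,255,255],(350,325,400,370)),('green',[50,120,60],[75,255,255],(205,135,265,190)),('sdr',[0,150,80],[8,255,255],(110,180,150,215))):
    for nm,A in(('before',cv2.imread('pics/scene0.png')[:,:,::-1].copy()),('now',S)):
        c=blobs(A,lo,hi,bx,4); print(n,nm,cen(c[0]).round(1) if c else None, cv2.contourArea(c[0]) if c else 0)
E
```

```text
23.175 [ 0.65783588 -0.0459062   0.0833896 ] [-0.23556502 -0.04347329 -0.33335948] 0.14035399409161214 [89.51196168 -0.48804918]
clock 23.23 shift [-0.01 -0.01  0.02]
amber 1637.5 (272, 228, 24, 83) [[272.0, 228.0], [295.0, 228.0], [295.0, 310.0], [272.0, 310.0]]
[[271.0, 263.4], [300.1, 263.3], [299.5, 309.2], [271.6, 309.3], [274.2, 228.7], [296.0, 228.7]]
scene amber (276, 200, 14, 19) 72.0
scene amber (241, 229, 6, 16) 35.0
probe before [406.8 262.6] 159.0
probe now [407.5 262.9] 164.0
jar before [377.5 349.3] 304.5
jar now [377.5 349.3] 304.5
green before [218.4 149.7] 24.5
green now None 0
sdr before [129.8 198.8] 239.0
sdr now [129.8 198.8] 240.0
```

```bash
python3 - <<'E'
from h import *
T=camera('top')
for A in(cv2.imread('pics/top0.png')[:,:,::-1].copy(),T):
    c=blobs(A,[30,90,60],[75,255,255],(395,265,430,300),5); print('green',cen(c[0]) if c else None)
o,p,r=state(); print(o['clock'],p,o['grip_width'])
print(hand_in())
E
```

```text
green [411.12068966 282.31321839]
green [411.12068966 282.31321839]
23.325 [ 0.65767206 -0.04587057  0.08305247] 0.13714814532858347
the job is handed in; nothing more can be done
None
```

The job is done and handed in at 23.3 s, with the amber cell still held in the beam.

**Gauge zeroing:** I touched the probe tip on the red-ringed node, then the blue-ringed one. Each contact lasted about 0.6–0.8 s, with the pin compressed about 3–4 mm. Close-up pictures showed the pin on each pad. The upward force read about 0.8–1.5 N, which is close to the sensor noise.

**Probe:** I hung it back in its stand. The handle top is within about 1 mm of where it started, and the probe is upright.

**Amber cell:** I gripped it with the pads on its frosted faces only and lifted it straight out of the rack. It is now held between lamp and sensor:

| Last check | Measured | Target |
|---|---|---|
| Gripper position (x, y), m | (0.6577, -0.0459) | (0.6575, -0.0460) |
| Cell centre height (inferred from the grip), mm | about 85 | 85 |
| Clear faces relative to the beam | within about 0.2° | square |

The wrist view matched an upright, centred cell to within about 1–4 pixels.

**Other items:** The jar, screwdriver and green cell had not moved. The scene camera lost sight of the green cell at the end, so I confirmed it from the top camera. I did not re-measure the grey cell at the end.

**Disagreement:** My first wrist measurement of the probe was about 7 mm off because the arm was still moving. I measured again once it had settled. The top and wrist cameras otherwise agreed to within about 1–4 mm, and I used the wrist values for the cell grasp and the final placing.

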